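# Let a ratchet lift down to its gauge clip

### The arm

A 6-joint arm with a two-finger parallel gripper is mounted at the origin on a cart in front of the work surface, level with it; the furniture and walls round the work are solid. World frame = base frame: x ahead of the robot, y to its left, z up, the work surface at z = 0. Lengths are in m, angles in rad, forces in N, time in s.
With the tool pointing down it reaches from about 0.3 to 1 m from the base axis. Payload 5.1 kg.
Tool frame: the origin (TCP) lies midway between the tips of the shut fingers; the grasp point (between the pads) lies 19 mm behind it (robot.grip_depth is the distance from the TCP to the grasp point, in m); z points along the fingers, y is the line along which they close (so a half turn about z gives the same grasp; the last joint's range is limited). The gripper opens to 95 mm and grips with 3 to 60 N. Pads are 20 mm wide; open, the fingers measure 119 mm over their backs; the gripper's body (75 mm by 180 mm) begins 59 mm behind the grasp point.
Start: joints at [-1.393, 0.124, 1.65, -0, 1.367, -0.083], TCP at [0.168, -0.628, 0.215] pointing down, gripper open.
Joint ranges: [-2.61, 2.61], [-1.02, 2.33], [0.03, 2.71], [-1.35, 4.49], [0.32, 2.68], [-2.91, 2.91]. Speed limits (rad/s): [2.57, 2.57, 3.14, 3.14, 3.14, 3.14].

### API

Orientations are given as a unit quaternion [x, y, z, w].
In Python, from cell import telemetry, cams, order, robot gives the robot as it stands.
- The arm moves only by the shell command python3 -m crank 'ROWS'. ROWS is JSON, a list of rows, each an object with "turn": the turn, a rotation vector about the tool's x, y, z in rad, a list of three; "translation": the shift along the tool's x, y, z in cm, a list of three; "claw": the finger opening in cm, from 0 to 9.51. In form: [{"turn": [rx, ry, rz], "translation": [x, y, z], "claw": claw}, ...]. A call has exactly 8 rows; each row shifts and turns the commanded pose from where the row before left it, along the tool's axes as they then stand; what a row does not reach is not made up. A row lasts 1/10 s, in which the tool goes at most 50 mm and 8.59 degrees, less where a joint would pass 70% of its speed; a pose out of reach is approached as far as the arm can. A call with a gripper value outside its range is refused whole. The fingers move at their own pace and stop on an object; the grip force is fixed at half the most. Time passes only in rows, so rows that do not move let the fingers close, or fill a call up. It gives the time, the measured TCP pose, the force, the opening and the grip force at its end, in the units of the state.
- telemetry.observe(): the state, without advancing time (a new reading comes with each control period).
- cams.grab_frame(name): name is "scene" or "top" or "wrist"; returns the picture (420x560x3 uint8, blue, green, red); there is no depth.
- cams.camera_params(name): a dict with "mtx" (3x3 intrinsics, pixels), "view" (4x4, takes a point from world to camera coordinates). Camera axes: x right, y up, looking along -z (the intrinsics and any distortion apply to the point x, -y, -z); pixel columns grow to the right and rows downward; lengths in m; the calibration is good to about 2 mm. A picture is of the moment at which its call begins: read the wrist's pose just before it. camera_params takes no time and is no camera call; for the wrist camera it gives the pose at the moment of the call.
- order.hand_in(): hands the job in; it is judged then, once.
The state is a dict: "t": time; "q": joint angles; "dq": joint speeds; "tau": joint torques, N m; "ee_pos": TCP position; "tcp_rot": TCP orientation; "contact_force": force on the tool from outside, world axes, zero at the start; "moment": the same for the moment, N m; "opening": finger opening in m; "gripper_force": force on a finger pad.
Only numpy, scipy, OpenCV 4.12 (cv2) and the standard library are available. Lean on these libraries where they do the work, as an engineer would, in place of code of your own. Each camera call takes 0.05 s, during which the arm holds its last target. There are 200 camera calls.

### The job

Let the lift's carriage, with the jar on it, down on its ratchet until its pointer stands between the two lugs of the gauge clip. Lift the release lever by its handle, feeling for the pawl to come clear of the toothed wheel and not straining it against its stop, let the drum turn back by itself, and let the lever drop in time for the pawl to catch and hold the wheel there. Keep the jar upright in the carriage, do not shift the clip, and leave the things round the lift where they are.

Things in the scene. Friction and masses are not known exactly. Their poses are not given: they have to be found in the camera images.
- stand: Bench lift fixed to the worktop, base plate 180 (x) x 225 (y) x 12 mm, 206 mm high. Origin on the worktop under the toothed wheel's centre; x away from the robot at yaw 0, y left, z up. Dark steel 12-tooth wheel (89 mm wide) and drum on a level axle along y, 75 mm high; release lever on the +y side; mast, carriage and gauge on the -y side.
- pawl: Steel pawl, 60 mm, on a level pivot along the stand's y (its origin, at stand x -60, z 118 mm). Its nose points to +x and rests in the teeth on top of the wheel; a spring presses it down. From pick-up by the lever the nose clears the teeth after 7 to 9 mm of handle travel (2 to 5 N at the handle); a springy stop is met at 9 to 11 mm, then the force rises about 2 N per mm.
- lever: Release lever on the pawl's pivot (its origin). Lifting the handle swings it up; its weight drops it to its lower stop. First there is free play, set differently each time (0 to 29 mm of handle travel), with about 0.5 N to feel; then its finger picks up the pawl. A pull of about 6 N at the handle means the pawl is clear and at its stop; over 10 to 11 N strains it (27 N between finger and pawl).
- handle (a point): Middle of the lever's grip: a level black sleeve, 12 mm thick, 58 mm long, along the stand's y, turning freely on its rod. It swings on an 80 mm radius about the pivot; at rest, 0.25 rad below level, it is at x 17, y 68, z 98 mm of the stand. Only the base plate lies within 45 mm in front, behind and below. Take it from above, fingers closing along the stand's x.
- drum (a joint): Turn of drum and wheel, rad; 0 at the start, a tooth resting on the pawl; grows as it turns back and the carriage sinks (30 mm per rad). The carriage's weight drives it, an oil damper slows it to about 0.2 to 0.45 rad/s. The pawl holds it only at whole teeth, every 0.524 rad (15.7 mm of carriage); dropped between two teeth it catches the next one to come.
- pointer (a point): Tip of the carriage's thin level pointer (2 mm thick), which sinks with the carriage.
- gauge (a point): Middle between the two lugs of the black gauge clip on the thin upright rod beside the mast; the lugs leave 24 mm clear in height between them. Level with the pointer when that stands in the middle. The clip is held by friction, 25 to 69 mm below the pointer's start.
- vial: Small brown bottle with a black cap, 24 mm wide and 58 mm high, standing loose near the lift; origin under its centre.
- timer: White timer lying face up, 66 x 66 x 17 mm, loose; origin under its centre.
- counter: Round hand tally counter, 58 x 72 x 22 mm, loose; origin under its centre.
- small_forceps: Curved steel forceps lying loose, 108 x 34 x 8 mm; origin under its centre.
- jar: White jar with a yellow screw cap, 60 mm wide and 62 mm high, standing loose in the carriage's shallow tray; origin under its centre. It rides down with the carriage.
Things that resemble listed ones, but are neither listed nor needed, are in the scene too. Leave any pink look-alike of the jar alone.

How it is judged:
By the outcome, as a careful person would: the job done as asked, in the order asked, and still so for the second after the job is handed in, with the robot touching nothing.
It also fails if it takes over 64 s, if anything falls off the work surface, if the arm or the gripper's body presses on something with over 40 N, if the wrist force passes 120 N, or if a joint passes its speed limit or range.

## Working session

There is one attempt and no reset: what is moved stays moved. The work goes in short steps, Python scripts to look and compute and a shell command to move; the robot and the scene stay as the last step left them, time stands still between calls to the robot, and variables do not carry over. Pictures are saved under pics/ and viewed, at most 10 in all, crops included, and the job is handed in when it is done.

```bash
ls; mkdir -p pics
python3 - <<'E'
from cell import telemetry,cams,order,robot
import cv2,numpy as np
print(telemetry.observe())
a=cams.grab_frame("scene");b=cams.grab_frame("top")
cv2.imwrite("pics/scene0.png",a);cv2.imwrite("pics/top0.png",b)
for n in("scene","top"):
    p=cams.camera_params(n);print(n,p)
E
```

```text
pics
{'t': 0.0, 'q': array([-1.39259568e+00,  1.24503147e-01,  1.65167137e+00, -3.57054086e-06,
        1.36750733e+00, -8.26044337e-02]), 'dq': array([ 0.00131866,  0.00073029,  0.00072924, -0.00157847,  0.00222207,
       -0.00250128]), 'tau': array([-1.91309759e-03, -4.17604852e+01, -3.59931672e+01,  7.73198577e-02,
        4.92941507e-02, -1.77327020e-04]), 'ee_pos': array([ 0.16746115, -0.62738871,  0.21338988]), 'tcp_rot': array([ 9.91509043e-01,  1.30033562e-01, -5.16567890e-05, -1.04331851e-03]), 'contact_force': array([-0.88991419, -0.44511552, -0.97598961]), 'moment': array([0.00104654, 0.04922033, 0.0126596 ]), 'gripper_force': 0.0, 'opening': 0.0948618124939737}
scene {'mtx': array([[411.65142505,   0.        , 269.75982125],
       [  0.        , 411.65142505, 207.53539691],
       [  0.        ,   0.        ,   1.        ]]), 'view': array([[-0.87533128, -0.48338325,  0.01165265,  0.31470073],
       [ 0.36457711, -0.64397827,  0.67258867, -0.46910911],
       [-0.31761405,  0.59298619,  0.73992479, -0.84988492],
       [ 0.        ,  0.        ,  0.        ,  1.        ]])}
top {'mtx': array([[530.10363751,   0.        , 281.73758919],
       [  0.        , 530.10363751, 202.31421722],
       [  0.        ,   0.        ,   1.        ]]), 'view': array([[-0.02696886, -0.99943312, -0.02015248, -0.26712057],
       [ 0.98281395, -0.03019252,  0.18211302, -0.55565879],
       [-0.18261824, -0.01489475,  0.98307107, -1.47258622],
       [ 0.        ,  0.        ,  0.        ,  1.        ]])}
```

View pics/scene0.png

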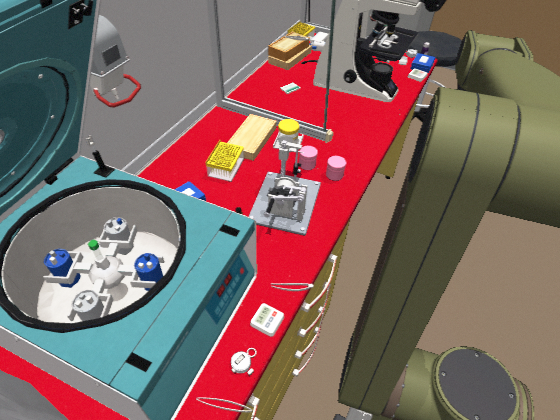

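View pics/top0.png

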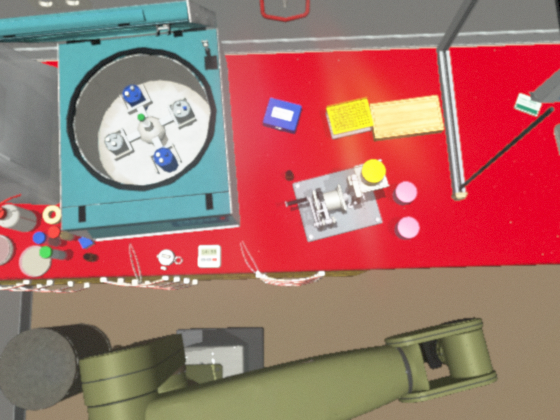

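The top view shows the lift at about (337,203): plate corners near (292,184), (378,163), (388,222) and (303,240). The jar's yellow cap is at (373,172), pink look-alikes at (405,192) and (408,228), the black handle at about (294,204), and the vial at about (289,175). I'll take a close crop next.

Run:
```python
import cv2,numpy as np
b=cv2.imread("pics/top0.png");a=cv2.imread("pics/scene0.png")
c=cv2.resize(b[150:250,270:420],None,fx=5.3,fy=5.3,interpolation=cv2.INTER_CUBIC)[:, :800]
cv2.imwrite("pics/crop_top.png",c)
c=cv2.resize(a[110:245,220:360],None,fx=4.4,fy=4.4,interpolation=cv2.INTER_CUBIC)
cv2.imwrite("pics/crop_scene.png",c)
```

```text
(no output)
```

View pics/crop_top.png

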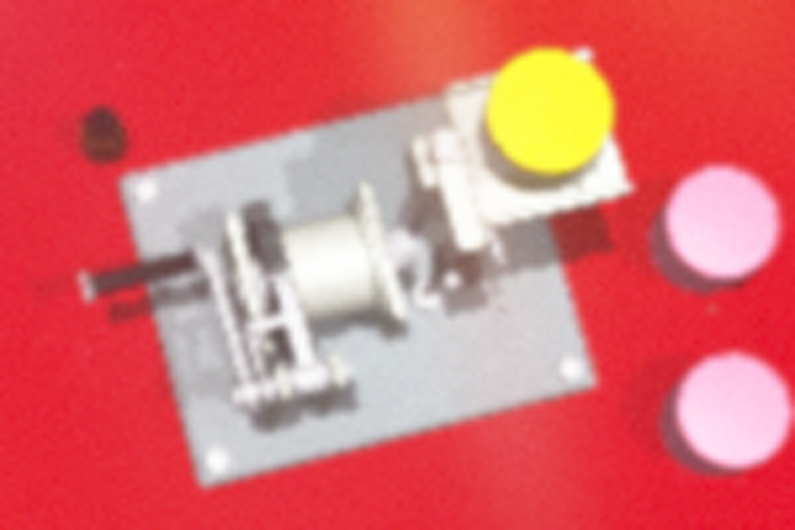

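View pics/crop_scene.png

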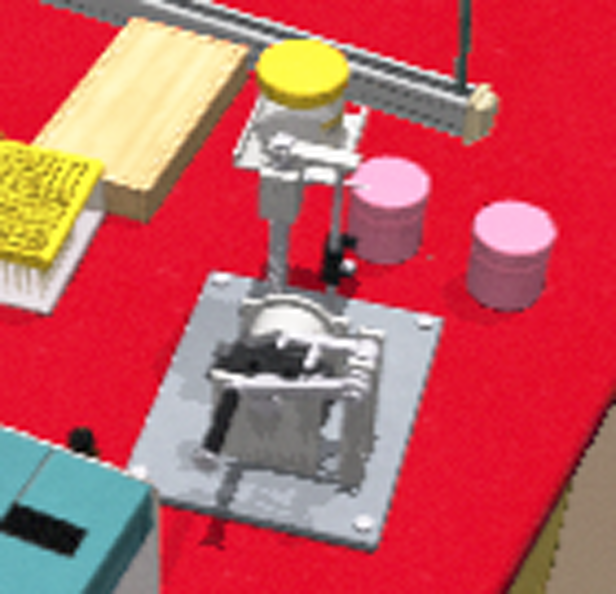

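The top crop shows the handle sleeve at full pixels (287,204)-(307,199) and the vial at (289,175). The scene crop shows the black gauge clip at about (297,169), below the carriage.

The candidates for the handle are the black sleeve (297,201), the vial cap (289,175) and the dark wheel (320,194). I choose the sleeve because it lies on the +y side and is level along y.

```bash
cat > h.py <<'E'
import numpy as np,cv2
from cell import telemetry,cams
def ray(n,u,v,P=None):
    P=P or cams.camera_params(n);K=P["mtx"];V=P["view"];R=V[:3,:3]
    d=np.linalg.inv(K)@[u,v,1];d=R.T@[d[0],-d[1],-d[2]];return -R.T@V[:3,3],d
def onz(n,u,v,z,P=None):
    c,d=ray(n,u,v,P);return c+d*(z-c[2])/d[2]
def proj(n,p,P=None):
    P=P or cams.camera_params(n);V=P["view"];q=V[:3,:3]@p+V[:3,3];k=P["mtx"]@[q[0],-q[1],-q[2]];return k[:2]/k[2]
E
python3 - <<'E'
from h import *
T=lambda x,y:(270+(x+.5)/5.3-.5,150+(y+.5)/5.3-.5); S=lambda x,y:(220+x/4.4,110+y/4.4)
tl,bl,br=[onz("top",*T(*p),.012) for p in((120,180),(203,487),(597,383))]
print("top",tl,bl,br,np.linalg.norm(tl-bl),np.linalg.norm(bl-br))
ex=tl-bl;ey=bl-br;print("yaw",np.arctan2(ex[1],ex[0]),np.arctan2(-ey[0],ey[1]))
s1,s2,s3=[onz("scene",*S(*p),.012) for p in((375,548),(442,318),(125,490))]
print("scene",s1,s2,s3)
for p in((90,285),(143,273),(195,262)):print("handle",onz("top",*T(*p),.098))
c1,d1=ray("top",*T(143,273));c2,d2=ray("scene",*S(222,425))
A=np.stack([d1,-d2],1);t=np.linalg.lstsq(A,c2-c1,rcond=None)[0];print("tri",c1+d1*t[0],c2+d2*t[1])
print("vial",onz("top",*T(103,135),.058))
E
```

```text
top [ 0.60990862 -0.31503211  0.012     ] [ 0.43682503 -0.35510434  0.012     ] [ 0.48772712 -0.57304801  0.012     ] 0.1776617947202655 0.22380899453695724
yaw 0.22751109501894914 0.22944324519072318
scene [ 0.43543318 -0.34856898  0.012     ] [ 0.48584121 -0.56780829  0.012     ] [ 0.60343319 -0.31081696  0.012     ]
handle [ 0.53511679 -0.2971069   0.098     ]
handle [ 0.54064735 -0.3250103   0.098     ]
handle [ 0.54566586 -0.35239455  0.098     ]
tri [ 0.54063497 -0.32500941  0.09806614] [ 0.53846598 -0.32567157  0.09766885]
vial [ 0.62498407 -0.30629397  0.058     ]
```

```bash
cat > plan.py <<'E'
from h import *
from scipy.spatial.transform import Rotation as R
import sys
s=telemetry.observe();r=R.from_quat(s["tcp_rot"]);d=np.array([.539,-.321,.2])-s["ee_pos"]
y=r.as_matrix()[:,1];yaw=np.arctan2(y[1],y[0]);tot=(.228-yaw+np.pi)%(2*np.pi)-np.pi
print("yaw change",tot)
for i in range(16):
    print(i,np.round(r.inv().apply(d/16)*100,2))
    if i<11:r=r*R.from_rotvec([0,0,-tot/11])
E
python3 plan.py
```

```text
yaw change 1.5380392172571868
0 [ 2.74 -1.25  0.09]
1 [ 2.89 -0.86  0.09]
2 [ 2.98 -0.45  0.09]
3 [ 3.01 -0.03  0.09]
4 [2.98 0.39 0.09]
5 [2.9  0.8  0.09]
6 [2.76 1.2  0.09]
7 [2.57 1.57 0.09]
8 [2.32 1.92 0.09]
9 [2.03 2.22 0.09]
10 [1.7  2.48 0.09]
11 [1.34 2.69 0.09]
12 [1.34 2.69 0.09]
13 [1.34 2.69 0.09]
14 [1.34 2.69 0.09]
15 [1.34 2.69 0.09]
```

```bash
python3 -m crank '[{"turn":[0,0,-0.14],"translation":[2.74,-1.25,0],"claw":9.5},{"turn":[0,0,-0.14],"translation":[2.89,-0.86,0],"claw":9.5},{"turn":[0,0,-0.14],"translation":[2.98,-0.45,0],"claw":9.5},{"turn":[0,0,-0.14],"translation":[3.01,0,0],"claw":9.5},{"turn":[0,0,-0.14],"translation":[2.98,0.39,0],"claw":9.5},{"turn":[0,0,-0.14],"translation":[2.9,0.8,0],"claw":8},{"turn":[0,0,-0.14],"translation":[2.76,1.2,0],"claw":7},{"turn":[0,0,-0.14],"translation":[2.57,1.57,0],"claw":6}]'
python3 -m crank '[{"turn":[0,0,-0.14],"translation":[2.32,1.92,0],"claw":6},{"turn":[0,0,-0.14],"translation":[2.03,2.22,0],"claw":6},{"turn":[0,0,-0.138],"translation":[1.7,2.48,0],"claw":6},{"turn":[0,0,0],"translation":[1.34,2.69,0],"claw":6},{"turn":[0,0,0],"translation":[1.34,2.69,0],"claw":6},{"turn":[0,0,0],"translation":[1.34,2.69,0],"claw":6},{"turn":[0,0,0],"translation":[1.34,2.69,0],"claw":6},{"turn":[0,0,0],"translation":[1.34,2.69,0],"claw":6}]'
python3 - <<'E'
from h import *
s=telemetry.observe();P=cams.camera_params("wrist");print(s["ee_pos"],s["tcp_rot"],s["contact_force"])
w=cams.grab_frame("wrist");cv2.imwrite("pics/w1.png",w)
c=cams.grab_frame("scene");cv2.imwrite("pics/s1.png",c)
print(proj("wrist",np.array([.540,-.325,.098]),P))
E
```

```text
t: 0.9
ee_pos: [0.3541, -0.4737, 0.2141]
tcp_rot: [0.769, 0.639, 0.0, -0.0]
contact_force: [0.6, -0.0, 0.2]
opening: 0.0763
gripper_force: 0.0
t: 1.7
ee_pos: [0.5395, -0.3206, 0.214]
tcp_rot: [0.622, 0.783, -0.0, -0.0]
contact_force: [0.4, -0.1, -0.3]
opening: 0.06
gripper_force: 0.0
[ 0.53947367 -0.32056638  0.21402969] [ 6.22062427e-01  7.82967502e-01 -5.30652693e-05 -4.73259953e-04] [ 0.40545797 -0.1126129  -0.27818604]
[275.71378866 204.25563577]
```

View pics/w1.png

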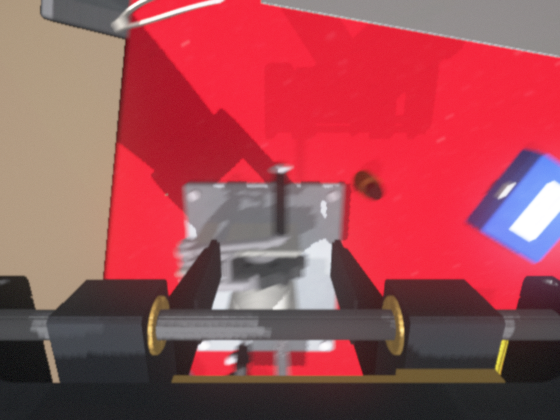

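The wrist view shows the sleeve running from (280,172) to (281,235), the vial at (370,185), and the fingertips at (215,245) and (337,245). I'll use it to correct the handle position and to measure the gauge and pointer.

Run:
```python
from h import *
print(onz("wrist",280.5,204,.098))
c=cv2.imread("pics/s1.png")
cv2.imwrite("pics/s1c.png",cv2.resize(c[112:192,255:345],None,fx=7,fy=7,interpolation=cv2.INTER_CUBIC))
```

```text
[ 0.54523625 -0.32241765  0.098     ]
```

View pics/s1c.png

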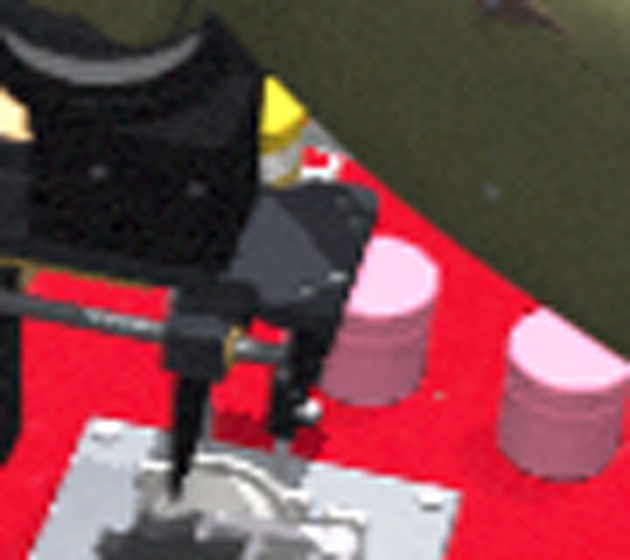

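The gripper hides most of the carriage from the scene camera. I'll take the gauge and pointer from the first pictures instead.

Run:
```python
import cv2,numpy as np
a=cv2.imread("pics/scene0.png");b=cv2.imread("pics/top0.png")
x=cv2.resize(a[135:185,275:315],None,fx=10,fy=10,interpolation=cv2.INTER_CUBIC)
y=cv2.resize(b[165:205,340:380],None,fx=10,fy=10,interpolation=cv2.INTER_CUBIC)
o=np.zeros((500,800,3),np.uint8);o[:,:400]=x;o[:400,400:]=y;cv2.imwrite("pics/z.png",o)
```

```text
(no output)
```

View pics/z.png

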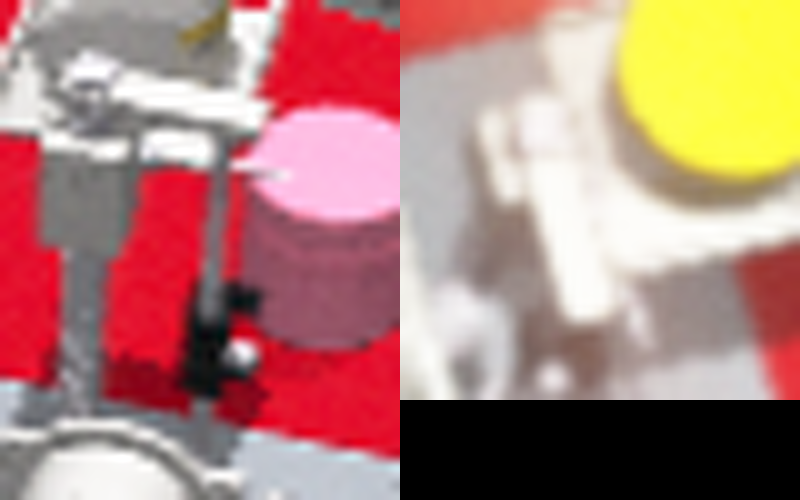

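The left panel shows the pointer tip at about scene pixel (304,152.4), the upper lug tip at about (300.5,165), and the clip body spanning rows 163.5 to 174.5 at u≈295.5. The right panel shows the pointer tip at about top pixel (364.3,199).

Run:
```python
from h import *
def tri(u1,u2):
    c1,d1=ray("top",*u1);c2,d2=ray("scene",*u2)
    t=np.linalg.lstsq(np.stack([d1,-d2],1),c2-c1,rcond=None)[0];a,b=c1+d1*t[0],c2+d2*t[1];return (a+b)/2,np.linalg.norm(a-b)
O=np.array([.5418,-.3932,0]);y=.228;Rm=np.array([[np.cos(y),np.sin(y),0],[-np.sin(y),np.cos(y),0],[0,0,1]])
p,e=tri((364.3,199),(304,152.4));print("tip",p,e,Rm@(p-O))
# plane through tip containing z and stand x: intersect lug rays
n=Rm[1]
def inpl(u,v,q=p):
    c,d=ray("scene",u,v);return Rm@(c+d*(n@(q-c))/(n@d)-O)
for nm,u,v in(("tip",304,152.4),("lugtip up",300.5,164.9),("lug tip top",300.5,163.7),("body top",295.5,163.5),("body bot",295.3,174.5),("body bot left",293.5,173.5),("screw",299,170.5),("rodtop",297,150),("rod",296,160),("rod low",295.5,177)):print(nm,inpl(u,v))
```

```text
tip [ 0.52697495 -0.50267088  0.16800123] 0.001459037294679385 [-0.03918506 -0.10328692  0.16800123]
tip [-0.03991132 -0.10328692  0.16792253]
lugtip up [-0.03296015 -0.10328692  0.11787786]
lug tip top [-0.03263852 -0.10328692  0.12256502]
body top [-0.01751644 -0.10328692  0.1195186 ]
body bot [-0.01952835 -0.10328692  0.07512732]
body bot left [-0.01369895 -0.10328692  0.07775946]
screw [-0.02990694 -0.10328692  0.09445451]
rodtop [-0.01886446 -0.10328692  0.17185069]
rod [-0.01820778 -0.10328692  0.13349524]
rod low [-0.02076704 -0.10328692  0.06491664]
```

```bash
python3 -m crank '[{"turn":[0,0,0],"translation":[0,0.3,2],"claw":6},{"turn":[0,0,0],"translation":[0,0,2],"claw":6},{"turn":[0,0,0],"translation":[0,0,2],"claw":5},{"turn":[0,0,0],"translation":[0,0,2],"claw":4},{"turn":[0,0,0],"translation":[0,0,1],"claw":4},{"turn":[0,0,0],"translation":[0,0,0],"claw":4},{"turn":[0,0,0],"translation":[0,0,0],"claw":4},{"turn":[0,0,0],"translation":[0,0,0],"claw":4}]'
python3 - <<'E'
from h import *
P=cams.camera_params("wrist");w=cams.grab_frame("wrist");c=cams.grab_frame("scene");t=cams.grab_frame("top")
o=np.zeros((420,800,3),np.uint8);o[:,:400]=w[:,80:480];o[:400,400:]=cv2.resize(c[100:200,240:340],None,fx=4,fy=4);cv2.imwrite("pics/w2.png",o)
print(proj("wrist",np.array([.543,-.324,.098]),P),telemetry.observe()["contact_force"])
def cap(i):
    h=cv2.cvtColor(i,cv2.COLOR_BGR2HSV);m=cv2.inRange(h,(25,150,120),(35,255,255));return m
for n,i,r in(("scene",c,(100,160,260,330)),("top",t,(140,200,350,400))):
    m=cap(i)[r[0]:r[1],r[2]:r[3]];y,x=np.nonzero(m);print(n,len(x),x.mean()+r[2],y.mean()+r[0],y.min()+r[0],y.max()+r[0])
E
```

```text
t: 2.6
ee_pos: [0.5424, -0.3216, 0.1262]
tcp_rot: [0.622, 0.783, 0.0, 0.001]
contact_force: [0.3, 0.7, -1.2]
opening: 0.0399
gripper_force: 0.0
[276.37347426 242.60698454] [-0.07558883  0.10520227 -0.61836811]<stdin>:8: RuntimeWarning: Mean of empty slice.
  ret = ret.dtype.type(ret / rcount)
Traceback (most recent call last):
ValueError: zero-size array to reduction operation minimum which has no identity
```

View pics/w2.png

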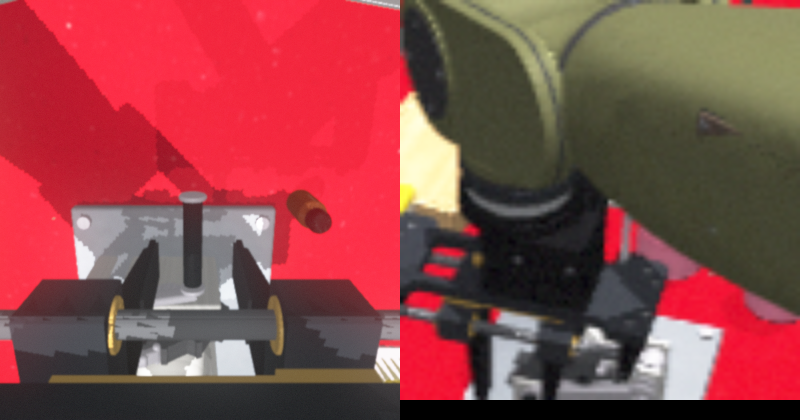

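The wrist crop shows the sleeve centred at u≈273 between the fingertips (232 and 320), about 1 mm off centre. The arm blocks the scene view, so I'll follow the cap with the top camera. I'll descend and close now.

```bash
python3 -m crank '[{"turn":[0,0,0],"translation":[0,-0.1,1.5],"claw":4},{"turn":[0,0,0],"translation":[0,0,1.5],"claw":4},{"turn":[0,0,0],"translation":[0,0,1.5],"claw":3},{"turn":[0,0,0],"translation":[0,0,0],"claw":2},{"turn":[0,0,0],"translation":[0,0,0],"claw":1},{"turn":[0,0,0],"translation":[0,0,0],"claw":0.8},{"turn":[0,0,0],"translation":[0,0,0],"claw":0.8},{"turn":[0,0,0],"translation":[0,0,0],"claw":0.8}]'
cat > cap.py <<'E'
from h import *
import sys
t=cams.grab_frame("top");cv2.imwrite(f"pics/t_{sys.argv[1]}.png",t)
for i in (cv2.imread("pics/top0.png"),t):
    m=cv2.inRange(cv2.cvtColor(i,cv2.COLOR_BGR2HSV),(25,150,120),(35,255,255))[150:195,352:395]
    y,x=np.nonzero(m);print(len(x),x.mean()+352 if len(x) else 0,y.mean()+150 if len(x) else 0)
print(telemetry.observe()["contact_force"])
E
python3 cap.py 1
```

```text
t: 3.55
ee_pos: [0.5407, -0.3215, 0.0802]
tcp_rot: [0.622, 0.783, -0.0, 0.0]
contact_force: [-2.1, -1.6, 0.3]
opening: 0.0114
gripper_force: 30.0
410 373.090243902439 170.75853658536585
411 373.0632603406326 170.76642335766422
[-1.88383579 -0.92118802  0.09610981]
```

```bash
python3 -m crank '[{"turn":[0,0,0],"translation":[0,0.02,-0.1],"claw":0.8},{"turn":[0,0,0],"translation":[0,0.02,-0.1],"claw":0.8},{"turn":[0,0,0],"translation":[0,0.02,-0.1],"claw":0.8},{"turn":[0,0,0],"translation":[0,0.02,-0.1],"claw":0.8},{"turn":[0,0,0],"translation":[0,0.02,-0.1],"claw":0.8},{"turn":[0,0,0],"translation":[0,0.02,-0.1],"claw":0.8},{"turn":[0,0,0],"translation":[0,0,0],"claw":0.8},{"turn":[0,0,0],"translation":[0,0,0],"claw":0.8}]'
python3 - <<'E'
from h import *
print([telemetry.observe()["contact_force"] for _ in range(3)])
E
```

```text
t: 4.4
ee_pos: [0.5419, -0.3212, 0.0857]
tcp_rot: [0.622, 0.783, -0.0, 0.0]
contact_force: [-3.9, -4.1, 0.3]
opening: 0.0116
gripper_force: 30.0
[array([-3.86860774, -4.12230615,  0.29166685]), array([-3.86860774, -4.12230615,  0.29166685]), array([-3.86860774, -4.12230615,  0.29166685])]
```

```bash
python3 -m crank '[{"turn":[0,0,0],"translation":[0,0,-0.1],"claw":0.8},{"turn":[0,0,0],"translation":[0,0,-0.1],"claw":0.8},{"turn":[0,0,0],"translation":[0,0,-0.1],"claw":0.8},{"turn":[0,0,0],"translation":[0,0,-0.1],"claw":0.8},{"turn":[0,0,0],"translation":[0,0,-0.1],"claw":0.8},{"turn":[0,0,0],"translation":[0,0,-0.1],"claw":0.8},{"turn":[0,0,0],"translation":[0,0,0],"claw":0.8},{"turn":[0,0,0],"translation":[0,0,0],"claw":0.8}]'
```

```text
t: 5.2
ee_pos: [0.5425, -0.321, 0.0919]
tcp_rot: [0.622, 0.783, 0.0, 0.001]
contact_force: [0.6, -2.6, -0.2]
opening: 0.011
gripper_force: 30.0
```

```bash
python3 -m crank '[{"turn":[0,0,0],"translation":[0,0,-0.1],"claw":0.8},{"turn":[0,0,0],"translation":[0,0,-0.1],"claw":0.8},{"turn":[0,0,0],"translation":[0,0,-0.1],"claw":0.8},{"turn":[0,0,0],"translation":[0,0,-0.1],"claw":0.8},{"turn":[0,0,0],"translation":[0,0,-0.1],"claw":0.8},{"turn":[0,0,0],"translation":[0,0,-0.1],"claw":0.8},{"turn":[0,0,0],"translation":[0,0,0],"claw":0.8},{"turn":[0,0,0],"translation":[0,0,0],"claw":0.8}]'
```

```text
t: 6.0
ee_pos: [0.5427, -0.3209, 0.098]
tcp_rot: [0.622, 0.783, 0.0, 0.001]
contact_force: [5.7, -1.6, -0.8]
opening: 0.0113
gripper_force: 30.0
```

```bash
python3 -m crank '[{"turn":[0,0,0],"translation":[0,0.05,-0.1],"claw":0.8},{"turn":[0,0,0],"translation":[0,0,-0.1],"claw":0.8},{"turn":[0,0,0],"translation":[0,0,-0.1],"claw":0.8},{"turn":[0,0,0],"translation":[0,0,-0.1],"claw":0.8},{"turn":[0,0,0],"translation":[0,0,-0.1],"claw":0.8},{"turn":[0,0,0],"translation":[0,0,0],"claw":0.8},{"turn":[0,0,0],"translation":[0,0,0],"claw":0.8},{"turn":[0,0,0],"translation":[0,0,0],"claw":0.8}]';python3 cap.py 2
```

```text
t: 6.8
ee_pos: [0.5426, -0.3209, 0.1026]
tcp_rot: [0.622, 0.783, 0.0, 0.0]
contact_force: [4.8, -3.4, -0.8]
opening: 0.011
gripper_force: 30.0
410 373.090243902439 170.75853658536585
409 373.06601466992663 170.81418092909536
[ 5.09807799 -2.56037331 -1.98676228]
```

```bash
python3 -m crank '[{"turn":[0,0,0],"translation":[0,0,-0.1],"claw":0.8},{"turn":[0,0,0],"translation":[0,0,-0.1],"claw":0.8},{"turn":[0,0,0],"translation":[0,0,-0.1],"claw":0.8},{"turn":[0,0,0],"translation":[0,0,0],"claw":0.8},{"turn":[0,0,0],"translation":[0,0,0],"claw":0.8},{"turn":[0,0,0],"translation":[0,0,0],"claw":0.8},{"turn":[0,0,0],"translation":[0,0,0],"claw":0.8},{"turn":[0,0,0],"translation":[0,0,0],"claw":0.8}]';python3 cap.py 3
```

```text
t: 7.65
ee_pos: [0.5424, -0.3209, 0.1052]
tcp_rot: [0.622, 0.783, -0.0, 0.0]
contact_force: [4.2, -3.4, -2.3]
opening: 0.0112
gripper_force: 30.0
410 373.090243902439 170.75853658536585
408 373.093137254902 170.8063725490196
[ 5.20518059 -3.90254445 -2.31765231]
```

```bash
python3 -m crank '[{"turn":[0,0,0],"translation":[0,0,-0.1],"claw":0.8},{"turn":[0,0,0],"translation":[0,0,-0.1],"claw":0.8},{"turn":[0,0,0],"translation":[0,0,0],"claw":0.8},{"turn":[0,0,0],"translation":[0,0,0],"claw":0.8},{"turn":[0,0,0],"translation":[0,0,0],"claw":0.8},{"turn":[0,0,0],"translation":[0,0,0],"claw":0.8},{"turn":[0,0,0],"translation":[0,0,0],"claw":0.8},{"turn":[0,0,0],"translation":[0,0,0],"claw":0.8}]';python3 cap.py 4
```

```text
t: 8.5
ee_pos: [0.5423, -0.3209, 0.1072]
tcp_rot: [0.622, 0.783, -0.0, -0.0]
contact_force: [4.3, -4.2, -2.3]
opening: 0.011
gripper_force: 30.0
410 373.090243902439 170.75853658536585
409 373.0366748166259 170.8606356968215
[ 4.637981   -3.87638482 -2.8660202 ]
```

```bash
python3 -m crank '[{"turn":[0,0,0],"translation":[0,0,-0.1],"claw":0.8},{"turn":[0,0,0],"translation":[0,0,0],"claw":0.8},{"turn":[0,0,0],"translation":[0,0,0],"claw":0.8},{"turn":[0,0,0],"translation":[0,0,0],"claw":0.8},{"turn":[0,0,0],"translation":[0,0,0],"claw":0.8},{"turn":[0,0,0],"translation":[0,0,0],"claw":0.8},{"turn":[0,0,0],"translation":[0,0,0],"claw":0.8},{"turn":[0,0,0],"translation":[0,0,0],"claw":0.8}]';python3 cap.py 5
```

```text
t: 9.35
ee_pos: [0.5422, -0.321, 0.1082]
tcp_rot: [0.622, 0.783, -0.0, -0.0]
contact_force: [3.0, -3.7, -1.6]
opening: 0.0112
gripper_force: 30.0
410 373.090243902439 170.75853658536585
410 373.0390243902439 170.9
[ 3.83211991 -3.36051172 -2.18227718]
```

```bash
python3 - <<'E'
from h import *
p=onz("top",373.1,170.8,.235);print(p,[proj("top",p-[0,0,.0157*k]) for k in (0,1,4)])
E
python3 -m crank '[{"turn":[0,0,0],"translation":[0,0,-0.1],"claw":0.8},{"turn":[0,0,0],"translation":[0,0,0],"claw":0.8},{"turn":[0,0,0],"translation":[0,0,0],"claw":0.8},{"turn":[0,0,0],"translation":[0,0,0],"claw":0.8},{"turn":[0,0,0],"translation":[0,0,0],"claw":0.8},{"turn":[0,0,0],"translation":[0,0,0],"claw":0.8},{"turn":[0,0,0],"translation":[0,0,0],"claw":0.8},{"turn":[0,0,0],"translation":[0,0,0],"claw":0.8}]';python3 cap.py 6
```

```text
[ 0.58700043 -0.51910545  0.235     ] [array([373.1, 170.8]), array([372.18409968, 172.27593766]), array([369.55732722, 176.50887909])]
t: 10.2
ee_pos: [0.5421, -0.321, 0.1093]
tcp_rot: [0.622, 0.783, -0.0, -0.0]
contact_force: [3.5, -4.0, -1.4]
opening: 0.0109
gripper_force: 30.0
410 373.090243902439 170.75853658536585
405 372.7827160493827 171.26172839506174
[ 3.18976367 -3.66300909 -2.2124016 ]
```

The drum is moving: the cap has dropped by about a third of a tooth. I'll let the lever drop.

```bash
python3 -m crank '[{"turn":[0,0,0],"translation":[0,0,0.6],"claw":0.8},{"turn":[0,0,0],"translation":[0,0,0.6],"claw":0.8},{"turn":[0,0,0],"translation":[0,0,0],"claw":0.8},{"turn":[0,0,0],"translation":[0,0,0],"claw":0.8},{"turn":[0,0,0],"translation":[0,0,0],"claw":0.8},{"turn":[0,0,0],"translation":[0,0,0],"claw":0.8},{"turn":[0,0,0],"translation":[0,0,0],"claw":0.8},{"turn":[0,0,0],"translation":[0,0,0],"claw":0.8}]';python3 cap.py 7
```

```text
t: 11.05
ee_pos: [0.5427, -0.3209, 0.0972]
tcp_rot: [0.622, 0.783, 0.0, 0.0]
contact_force: [3.2, -3.5, -0.5]
opening: 0.0112
gripper_force: 30.0
410 373.090243902439 170.75853658536585
405 372.46172839506175 171.90123456790124
[ 3.37006161 -4.05986319 -0.745477  ]
```

```bash
python3 -m crank '[{"turn":[0,0,0],"translation":[0,0,0],"claw":0.8},{"turn":[0,0,0],"translation":[0,0,0],"claw":0.8},{"turn":[0,0,0],"translation":[0,0,0],"claw":0.8},{"turn":[0,0,0],"translation":[0,0,0],"claw":0.8},{"turn":[0,0,0],"translation":[0,0,0],"claw":0.8},{"turn":[0,0,0],"translation":[0,0,0],"claw":0.8},{"turn":[0,0,0],"translation":[0,0,0],"claw":0.8},{"turn":[0,0,0],"translation":[0,0,0],"claw":0.8}]';python3 cap.py 8
python3 -m crank '[{"turn":[0,0,0],"translation":[0,0,0],"claw":0.8},{"turn":[0,0,0],"translation":[0,0,0],"claw":0.8},{"turn":[0,0,0],"translation":[0,0,0],"claw":0.8},{"turn":[0,0,0],"translation":[0,0,0],"claw":0.8},{"turn":[0,0,0],"translation":[0,0,0],"claw":0.8},{"turn":[0,0,0],"translation":[0,0,0],"claw":0.8},{"turn":[0,0,0],"translation":[0,0,0],"claw":0.8},{"turn":[0,0,0],"translation":[0,0,0],"claw":0.8}]';python3 cap.py 9
```

```text
t: 11.9
ee_pos: [0.5426, -0.3209, 0.0972]
tcp_rot: [0.622, 0.783, 0.0, 0.0]
contact_force: [3.4, -2.0, -0.4]
opening: 0.0111
gripper_force: 30.0
410 373.090243902439 170.75853658536585
396 372.2020202020202 172.36111111111111
[ 4.19315948 -3.62266581 -0.51711951]
t: 12.75
ee_pos: [0.5427, -0.3209, 0.0972]
tcp_rot: [0.622, 0.783, 0.0, 0.0]
contact_force: [4.1, -2.4, -0.8]
opening: 0.0111
gripper_force: 30.0
410 373.090243902439 170.75853658536585
397 372.1939546599496 172.38790931989925
[ 3.93115346 -2.80017649 -0.69913524]
```

One tooth down and held. I'll repeat the same stroke for the second tooth.

```bash
python3 -m crank '[{"turn":[0,0,0],"translation":[0,0,-0.4],"claw":0.8},{"turn":[0,0,0],"translation":[0,0,-0.4],"claw":0.8},{"turn":[0,0,0],"translation":[0,0,-0.3],"claw":0.8},{"turn":[0,0,0],"translation":[0,0,-0.1],"claw":0.8},{"turn":[0,0,0],"translation":[0,0,0],"claw":0.8},{"turn":[0,0,0],"translation":[0,0,0],"claw":0.8},{"turn":[0,0,0],"translation":[0,0,0],"claw":0.8},{"turn":[0,0,0],"translation":[0,0,0],"claw":0.8}]';python3 cap.py 10
```

```text
t: 13.6
ee_pos: [0.5421, -0.321, 0.1089]
tcp_rot: [0.622, 0.783, -0.0, -0.0]
contact_force: [2.5, -3.8, -1.0]
opening: 0.0111
gripper_force: 30.0
410 373.090243902439 170.75853658536585
398 372.06281407035175 172.49748743718592
[ 2.42022278 -4.77133926 -1.72540849]
```

```bash
python3 -m crank '[{"turn":[0,0,0],"translation":[0,0,-0.04],"claw":0.8},{"turn":[0,0,0],"translation":[0,0,0],"claw":0.8},{"turn":[0,0,0],"translation":[0,0,0],"claw":0.8},{"turn":[0,0,0],"translation":[0,0,0],"claw":0.8},{"turn":[0,0,0],"translation":[0,0,0],"claw":0.8},{"turn":[0,0,0],"translation":[0,0,0],"claw":0.8},{"turn":[0,0,0],"translation":[0,0,0],"claw":0.8},{"turn":[0,0,0],"translation":[0,0,0],"claw":0.8}]';python3 cap.py 11
```

```text
t: 14.45
ee_pos: [0.542, -0.321, 0.109]
tcp_rot: [0.622, 0.783, -0.0, -0.0]
contact_force: [4.0, -4.1, -3.2]
opening: 0.0113
gripper_force: 30.0
410 373.090243902439 170.75853658536585
399 371.90225563909775 172.8295739348371
[ 3.83806671 -3.92173072 -3.58985399]
```

Moving: 0.44 px, about 0.3 of a tooth past the first. I'll drop the lever.

```bash
python3 -m crank '[{"turn":[0,0,0],"translation":[0,0,0.64],"claw":0.8},{"turn":[0,0,0],"translation":[0,0,0.6],"claw":0.8},{"turn":[0,0,0],"translation":[0,0,0],"claw":0.8},{"turn":[0,0,0],"translation":[0,0,0],"claw":0.8},{"turn":[0,0,0],"translation":[0,0,0],"claw":0.8},{"turn":[0,0,0],"translation":[0,0,0],"claw":0.8},{"turn":[0,0,0],"translation":[0,0,0],"claw":0.8},{"turn":[0,0,0],"translation":[0,0,0],"claw":0.8}]'
python3 -m crank '[{"turn":[0,0,0],"translation":[0,0,0],"claw":0.8},{"turn":[0,0,0],"translation":[0,0,0],"claw":0.8},{"turn":[0,0,0],"translation":[0,0,0],"claw":0.8},{"turn":[0,0,0],"translation":[0,0,0],"claw":0.8},{"turn":[0,0,0],"translation":[0,0,0],"claw":0.8},{"turn":[0,0,0],"translation":[0,0,0],"claw":0.8},{"turn":[0,0,0],"translation":[0,0,0],"claw":0.8},{"turn":[0,0,0],"translation":[0,0,0],"claw":0.8}]';python3 cap.py 12
python3 -m crank '[{"turn":[0,0,0],"translation":[0,0,0],"claw":0.8},{"turn":[0,0,0],"translation":[0,0,0],"claw":0.8},{"turn":[0,0,0],"translation":[0,0,0],"claw":0.8},{"turn":[0,0,0],"translation":[0,0,0],"claw":0.8},{"turn":[0,0,0],"translation":[0,0,0],"claw":0.8},{"turn":[0,0,0],"translation":[0,0,0],"claw":0.8},{"turn":[0,0,0],"translation":[0,0,0],"claw":0.8},{"turn":[0,0,0],"translation":[0,0,0],"claw":0.8}]';python3 cap.py 13
```

```text
t: 15.3
ee_pos: [0.5427, -0.3209, 0.0972]
tcp_rot: [0.622, 0.783, 0.0, 0.0]
contact_force: [4.2, -3.9, -0.7]
opening: 0.0114
gripper_force: 30.0
t: 16.1
ee_pos: [0.5427, -0.3209, 0.0972]
tcp_rot: [0.622, 0.783, 0.0, 0.0]
contact_force: [3.4, -4.2, -0.4]
opening: 0.0112
gripper_force: 30.0
410 373.090243902439 170.75853658536585
390 371.3410256410256 173.67179487179487
[ 3.7985586  -3.38165273  0.52197735]
t: 16.95
ee_pos: [0.5427, -0.3209, 0.0971]
tcp_rot: [0.622, 0.783, 0.0, 0.0]
contact_force: [4.0, -3.2, -1.2]
opening: 0.0114
gripper_force: 30.0
410 373.090243902439 170.75853658536585
388 371.37371134020617 173.71391752577318
[ 3.43646369 -4.54965921 -0.95423829]
```

Two teeth are down and held at +2.95 px. On to the third.

```bash
python3 -m crank '[{"turn":[0,0,0],"translation":[0,0,-0.4],"claw":0.8},{"turn":[0,0,0],"translation":[0,0,-0.4],"claw":0.8},{"turn":[0,0,0],"translation":[0,0,-0.3],"claw":0.8},{"turn":[0,0,0],"translation":[0,0,-0.14],"claw":0.8},{"turn":[0,0,0],"translation":[0,0,0],"claw":0.8},{"turn":[0,0,0],"translation":[0,0,0],"claw":0.8},{"turn":[0,0,0],"translation":[0,0,0],"claw":0.8},{"turn":[0,0,0],"translation":[0,0,0],"claw":0.8}]';python3 cap.py 14
```

```text
t: 17.8
ee_pos: [0.5421, -0.321, 0.109]
tcp_rot: [0.622, 0.783, -0.0, -0.0]
contact_force: [2.1, -5.1, -1.2]
opening: 0.0113
gripper_force: 30.0
410 373.090243902439 170.75853658536585
386 371.2279792746114 173.99740932642487
[ 3.17019185 -4.26564431 -1.7586286 ]
```

```bash
python3 -m crank '[{"turn":[0,0,0],"translation":[0,0,0],"claw":0.8},{"turn":[0,0,0],"translation":[0,0,0],"claw":0.8},{"turn":[0,0,0],"translation":[0,0,0],"claw":0.8},{"turn":[0,0,0],"translation":[0,0,0.64],"claw":0.8},{"turn":[0,0,0],"translation":[0,0,0.6],"claw":0.8},{"turn":[0,0,0],"translation":[0,0,0],"claw":0.8},{"turn":[0,0,0],"translation":[0,0,0],"claw":0.8},{"turn":[0,0,0],"translation":[0,0,0],"claw":0.8}]'
python3 -m crank '[{"turn":[0,0,0],"translation":[0,0,0],"claw":0.8},{"turn":[0,0,0],"translation":[0,0,0],"claw":0.8},{"turn":[0,0,0],"translation":[0,0,0],"claw":0.8},{"turn":[0,0,0],"translation":[0,0,0],"claw":0.8},{"turn":[0,0,0],"translation":[0,0,0],"claw":0.8},{"turn":[0,0,0],"translation":[0,0,0],"claw":0.8},{"turn":[0,0,0],"translation":[0,0,0],"claw":0.8},{"turn":[0,0,0],"translation":[0,0,0],"claw":0.8}]';python3 cap.py 15
python3 -m crank '[{"turn":[0,0,0],"translation":[0,0,0],"claw":0.8},{"turn":[0,0,0],"translation":[0,0,0],"claw":0.8},{"turn":[0,0,0],"translation":[0,0,0],"claw":0.8},{"turn":[0,0,0],"translation":[0,0,0],"claw":0.8},{"turn":[0,0,0],"translation":[0,0,0],"claw":0.8},{"turn":[0,0,0],"translation":[0,0,0],"claw":0.8},{"turn":[0,0,0],"translation":[0,0,0],"claw":0.8},{"turn":[0,0,0],"translation":[0,0,0],"claw":0.8}]';python3 cap.py 16
```

```text
t: 18.65
ee_pos: [0.5427, -0.3209, 0.0969]
tcp_rot: [0.622, 0.783, 0.0, 0.0]
contact_force: [3.8, -4.0, 0.5]
opening: 0.0112
gripper_force: 30.0
t: 19.45
ee_pos: [0.5427, -0.3209, 0.0969]
tcp_rot: [0.622, 0.783, 0.0, 0.0]
contact_force: [3.4, -3.2, -1.7]
opening: 0.0109
gripper_force: 30.0
410 373.090243902439 170.75853658536585
383 371.24281984334203 174.1644908616188
[ 4.17019894 -3.23098437 -0.95646697]
t: 20.3
ee_pos: [0.5427, -0.3209, 0.0969]
tcp_rot: [0.622, 0.783, 0.0, 0.0]
contact_force: [3.9, -3.5, -0.2]
opening: 0.0109
gripper_force: 30.0
410 373.090243902439 170.75853658536585
380 371.1921052631579 174.22105263157894
[ 3.71725088 -4.66213353 -1.02357121]
```

```bash
python3 -m crank '[{"turn":[0,0,0],"translation":[0,0,0.5],"claw":0.8},{"turn":[0,0,0],"translation":[0,0,0],"claw":0.8},{"turn":[0,0,0],"translation":[0,0,0],"claw":0.8},{"turn":[0,0,0],"translation":[0,0,0],"claw":0.8},{"turn":[0,0,0],"translation":[0,0,0],"claw":0.8},{"turn":[0,0,0],"translation":[0,0,0],"claw":0.8},{"turn":[0,0,0],"translation":[0,0,0],"claw":0.8},{"turn":[0,0,0],"translation":[0,0,0],"claw":0.8}]';python3 cap.py 17
python3 - <<'E'
import cv2,numpy as np
T=[cv2.imread(f"pics/{n}.png") for n in("top0","t_9","t_13","t_15","t_17")]
# phase correlation of cap patch
g=[cv2.cvtColor(t,cv2.COLOR_BGR2GRAY).astype(np.float32) for t in T]
for a in T:
    m=cv2.inRange(cv2.cvtColor(a,cv2.COLOR_BGR2HSV),(22,110,80),(38,255,255))[150:200,345:400]
    c=max(cv2.findContours(m,0,2)[0],key=cv2.contourArea);print(cv2.minEnclosingCircle(c),cv2.boundingRect(c),cv2.contourArea(c))
o=np.hstack([cv2.resize(t[155:215,335:395],None,fx=4.4,fy=4.4,interpolation=cv2.INTER_CUBIC) for t in(T[1],T[2],T[4])])
cv2.imwrite("pics/cmp.png",o)
E
```

```text
t: 21.15
ee_pos: [0.5424, -0.3209, 0.0917]
tcp_rot: [0.622, 0.783, -0.0, -0.0]
contact_force: [3.6, -4.9, -0.2]
opening: 0.0114
gripper_force: 30.0
410 373.090243902439 170.75853658536585
380 371.1921052631579 174.22105263157894
[ 2.72755615 -4.13065364 -1.65869249]
((27.89884376525879, 21.037572860717773), 12.14565658569336) (17, 10, 24, 24) 404.5
((27.201753616333008, 22.447368621826172), 11.886794090270996) (16, 11, 24, 24) 401.5
((26.3125, 24.0625), 11.687767028808594) (15, 13, 24, 23) 387.5
((25.9196720123291, 24.172130584716797), 11.571263313293457) (15, 13, 23, 23) 382.0
((25.976511001586914, 24.18791961669922), 11.536543846130371) (15, 13, 23, 23) 382.0
```

View pics/cmp.png

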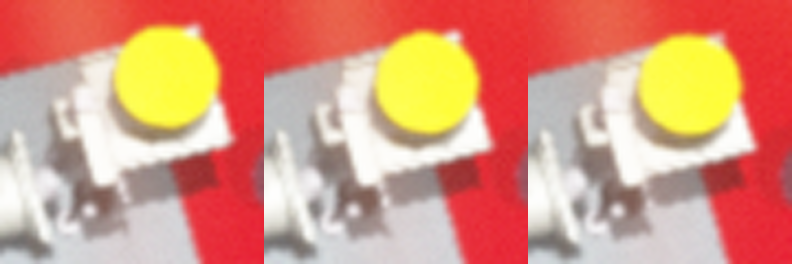

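The comparison (columns t_9, t_13, t_17) shows the cap and tray sinking, but the last stroke stopped after about a third of a tooth. The pawl's nose may have settled on a tooth flank. I'll lift again and watch.

```bash
python3 -m crank '[{"turn":[0,0,0],"translation":[0,0,-0.5],"claw":0.8},{"turn":[0,0,0],"translation":[0,0,-0.5],"claw":0.8},{"turn":[0,0,0],"translation":[0,0,-0.4],"claw":0.8},{"turn":[0,0,0],"translation":[0,0,-0.24],"claw":0.8},{"turn":[0,0,0],"translation":[0,0,-0.1],"claw":0.8},{"turn":[0,0,0],"translation":[0,0,0],"claw":0.8},{"turn":[0,0,0],"translation":[0,0,0],"claw":0.8},{"turn":[0,0,0],"translation":[0,0,0],"claw":0.8}]';python3 cap.py 18
```

```text
t: 22.0
ee_pos: [0.5421, -0.321, 0.1089]
tcp_rot: [0.622, 0.783, -0.0, -0.0]
contact_force: [3.0, -5.5, -2.5]
opening: 0.0109
gripper_force: 30.0
410 373.090243902439 170.75853658536585
380 371.0236842105263 174.37105263157895
[ 3.30928464 -5.4318049  -2.99736592]
```

```bash
python3 -m crank '[{"turn":[0,0,0],"translation":[0,0,0],"claw":0.8},{"turn":[0,0,0],"translation":[0,0,0],"claw":0.8},{"turn":[0,0,0],"translation":[0,0,0],"claw":0.8},{"turn":[0,0,0],"translation":[0,0,0],"claw":0.8},{"turn":[0,0,0],"translation":[0,0,0],"claw":0.8},{"turn":[0,0,0],"translation":[0,0,0],"claw":0.8},{"turn":[0,0,0],"translation":[0,0,0],"claw":0.8},{"turn":[0,0,0],"translation":[0,0,0],"claw":0.8}]';python3 cap.py 19
```

```text
t: 22.85
ee_pos: [0.5421, -0.3209, 0.1089]
tcp_rot: [0.622, 0.783, -0.0, -0.0]
contact_force: [3.0, -5.0, -2.8]
opening: 0.0112
gripper_force: 30.0
410 373.090243902439 170.75853658536585
381 370.6771653543307 174.90813648293963
[ 2.42732207 -6.08895869 -2.7839375 ]
```

The drum is moving again, at about 2.9 teeth. The target is tooth 4, so I'll keep holding past tooth 3 and drop well before 4.

```bash
python3 -m crank '[{"turn":[0,0,0],"translation":[0,0,0],"claw":0.8},{"turn":[0,0,0],"translation":[0,0,0],"claw":0.8},{"turn":[0,0,0],"translation":[0,0,0],"claw":0.8},{"turn":[0,0,0],"translation":[0,0,0],"claw":0.8},{"turn":[0,0,0],"translation":[0,0,0],"claw":0.8},{"turn":[0,0,0],"translation":[0,0,0],"claw":0.8},{"turn":[0,0,0],"translation":[0,0,0],"claw":0.8},{"turn":[0,0,0],"translation":[0,0,0],"claw":0.8}]';python3 cap.py 20
```

```text
t: 23.7
ee_pos: [0.5421, -0.321, 0.1091]
tcp_rot: [0.622, 0.783, -0.0, -0.0]
contact_force: [2.4, -5.1, -1.3]
opening: 0.011
gripper_force: 30.0
410 373.090243902439 170.75853658536585
374 370.27807486631013 175.35026737967914
[ 1.79684582 -5.49021144 -2.02715809]
```

```bash
python3 -m crank '[{"turn":[0,0,0],"translation":[0,0,0],"claw":0.8},{"turn":[0,0,0],"translation":[0,0,0],"claw":0.8},{"turn":[0,0,0],"translation":[0,0,0],"claw":0.8},{"turn":[0,0,0],"translation":[0,0,0],"claw":0.8},{"turn":[0,0,0],"translation":[0,0,0],"claw":0.8},{"turn":[0,0,0],"translation":[0,0,0],"claw":0.8},{"turn":[0,0,0],"translation":[0,0,0.7],"claw":0.8},{"turn":[0,0,0],"translation":[0,0,0.7],"claw":0.8}]';python3 cap.py 21
python3 -m crank '[{"turn":[0,0,0],"translation":[0,0,0.4],"claw":0.8},{"turn":[0,0,0],"translation":[0,0,0],"claw":0.8},{"turn":[0,0,0],"translation":[0,0,0],"claw":0.8},{"turn":[0,0,0],"translation":[0,0,0],"claw":0.8},{"turn":[0,0,0],"translation":[0,0,0],"claw":0.8},{"turn":[0,0,0],"translation":[0,0,0],"claw":0.8},{"turn":[0,0,0],"translation":[0,0,0],"claw":0.8},{"turn":[0,0,0],"translation":[0,0,0],"claw":0.8}]';python3 cap.py 22
python3 -m crank '[{"turn":[0,0,0],"translation":[0,0,0],"claw":0.8},{"turn":[0,0,0],"translation":[0,0,0],"claw":0.8},{"turn":[0,0,0],"translation":[0,0,0],"claw":0.8},{"turn":[0,0,0],"translation":[0,0,0],"claw":0.8},{"turn":[0,0,0],"translation":[0,0,0],"claw":0.8},{"turn":[0,0,0],"translation":[0,0,0],"claw":0.8},{"turn":[0,0,0],"translation":[0,0,0],"claw":0.8},{"turn":[0,0,0],"translation":[0,0,0],"claw":0.8}]';python3 cap.py 23
```

```text
t: 24.55
ee_pos: [0.5427, -0.3209, 0.0955]
tcp_rot: [0.622, 0.783, 0.0, 0.0]
contact_force: [2.8, -5.4, -0.4]
opening: 0.0109
gripper_force: 30.0
410 373.090243902439 170.75853658536585
370 370.1675675675676 175.82432432432432
[ 4.4898458  -5.68001557 -0.90657937]
t: 25.4
ee_pos: [0.5423, -0.3209, 0.0913]
tcp_rot: [0.622, 0.783, -0.0, -0.0]
contact_force: [2.6, -4.4, -2.1]
opening: 0.011
gripper_force: 30.0
410 373.090243902439 170.75853658536585
368 369.83152173913044 176.36141304347825
[ 2.4772498  -4.62686467 -0.76403569]
t: 26.25
ee_pos: [0.5423, -0.321, 0.0914]
tcp_rot: [0.622, 0.783, -0.0, -0.0]
contact_force: [3.0, -5.5, -0.7]
opening: 0.0114
gripper_force: 30.0
410 373.090243902439 170.75853658536585
367 369.71389645776566 176.56130790190736
[ 2.39391149 -3.84837599 -1.06218669]
```

```bash
python3 -m crank '[{"turn":[0,0,0],"translation":[0,-0.03,0.2],"claw":0.8},{"turn":[0,0,0],"translation":[0,-0.04,0.2],"claw":0.8},{"turn":[0,0,0],"translation":[0,-0.05,0.3],"claw":0.8},{"turn":[0,0,0],"translation":[0,-0.05,0.3],"claw":0.8},{"turn":[0,0,0],"translation":[0,0,0],"claw":2},{"turn":[0,0,0],"translation":[0,0,0],"claw":4},{"turn":[0,0,0],"translation":[0,0,0],"claw":4},{"turn":[0,0,0],"translation":[0,0,0],"claw":4}]';python3 cap.py 24
python3 -m crank '[{"turn":[0,0,0],"translation":[0,0,-2],"claw":4},{"turn":[0,0,0],"translation":[0,0,-2.5],"claw":4},{"turn":[0,0,0],"translation":[0,0,-2.5],"claw":4},{"turn":[0,0,0],"translation":[0,0,-2.5],"claw":4},{"turn":[0,0,0],"translation":[0,0,-2.5],"claw":4},{"turn":[0,0,0],"translation":[-1.5,-3,-1.5],"claw":4},{"turn":[0,0,0],"translation":[-1.5,-3,0],"claw":4},{"turn":[0,0,0],"translation":[-1.5,-3,0],"claw":4}]';python3 cap.py 25
```

```text
t: 27.1
ee_pos: [0.5405, -0.3206, 0.0816]
tcp_rot: [0.622, 0.783, 0.0, -0.001]
contact_force: [0.3, 0.0, -0.1]
opening: 0.037
gripper_force: 0.0
410 373.090243902439 170.75853658536585
370 369.67297297297296 176.55135135135134
[ 0.1067893   0.13786817 -0.9173161 ]
t: 27.95
ee_pos: [0.4629, -0.3859, 0.2183]
tcp_rot: [0.622, 0.783, -0.0, 0.001]
contact_force: [-1.4, 0.3, 0.3]
opening: 0.0404
gripper_force: 0.0
410 373.090243902439 170.75853658536585
371 369.644204851752 176.55795148247978
[-1.9146116  -1.5259465  -0.39285518]
```

Held and steady. I'll move clear, reversing the way in, and look with the scene camera.

```bash
python3 -m crank '[{"turn":[0,0,0],"translation":[-2,-4,0],"claw":4},{"turn":[0,0,0],"translation":[-2,-4,0],"claw":4},{"turn":[0,0,0],"translation":[-2,-4,0],"claw":4},{"turn":[0,0,0],"translation":[-2,-4,0],"claw":4},{"turn":[0,0,0],"translation":[-2,-3,0],"claw":4},{"turn":[0,0,0],"translation":[-2,-3,0],"claw":4},{"turn":[0,0,0],"translation":[-2,-3,0],"claw":4},{"turn":[0,0,0],"translation":[0,0,0],"claw":4}]'
python3 - <<'E'
from h import *
a=cams.grab_frame("scene");cv2.imwrite("pics/s_end.png",a);b=cv2.imread("pics/scene0.png")
f=lambda i:cv2.resize(i[120:190,265:320],None,fx=7.2,fy=7.2,interpolation=cv2.INTER_CUBIC)
cv2.imwrite("pics/end.png",np.hstack([f(b),f(a)]))
E
```

```text
t: 28.8
ee_pos: [0.2486, -0.5805, 0.2168]
tcp_rot: [0.624, 0.782, -0.0, -0.0]
contact_force: [0.6, 0.5, 0.1]
opening: 0.0401
gripper_force: 0.0
```

View pics/end.png

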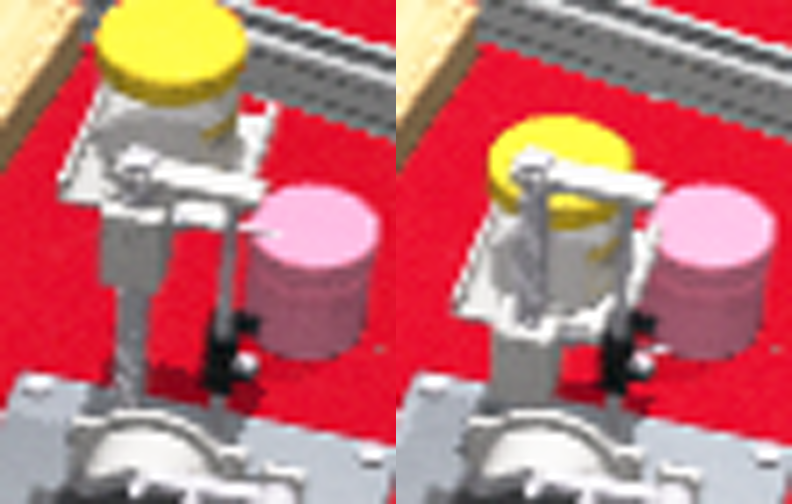

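The end view shows the pointer tip at scene pixel (302,168.3), 3.6 px (about 14 mm) below the upper lug at row 164.7. That puts it mid-gap. The clip hasn't moved and the jar is upright, so I'm handing in.

```bash
python3 -c "
from cell import order
print(order.hand_in())"
```

```text
the job is handed in; nothing more can be done
None
```

The carriage is down four teeth and held by the pawl, with the pointer about mid-gap between the lugs, the jar upright and the clip unmoved; I released it in separate lifts, one of which stalled briefly between teeth, and handed in at about 29 s.

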